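# Set the gap of the sample press

### The job

Take the steel carrier off its rest, set it down on the deck of the sample press and let go, then slide it from its handle end fully home under the press's foot, square against the stop, and let go. Turn the thumbscrew clockwise until the foot gently bottoms on the carrier, then back it off a quarter of a turn. Leave the carrier home, and do not disturb the jar, the dishes or the bottle.

Things in the scene. Friction and masses are not known exactly. Their poses are not given: they have to be found in the camera images.
- press: White and aluminium sample press, fixed. Origin on the table under the screw's axis; z up; x is the way the carrier slides in, roughly away from the robot (yaw within 0.3 rad), y to the left of that. Its deck is a plate 124 mm wide from x = -160 to +55 mm, top 10 mm above the origin; the open part in front (towards -x) is for setting the carrier down.
- bridge (a point): Centre of the bridge's top face, 80 mm above the table, on the screw's axis. Bridge 36 mm (x) by 96 mm (y), underside 62 mm above the table, on two posts (30 mm along x, 16 mm along y) at y = -35 and +35 mm of the press, which leave a 54 mm wide passage for the carrier.
- stop (a point): Middle of the face of the steel home stop across the end of the passage, at x = +22 mm and 23 mm above the press's origin; it reaches 36 mm above the table. With the head's end against it, the carrier's origin is at the press's x = 0.
- thumbscrew (a joint): Turn of the thumbscrew, rad; grows clockwise seen from above, which lowers the foot 24 mm a turn. Starts at 0.6 to 1.8, thread ends at 5.6. At value q the blade's long side is the press's x axis turned clockwise by q. Takes 0.03 N m to turn; each 0.01 N m more presses with 2.6 N. Stays where left. The foot meets the carrier 1 to 3.7 rad from the start; it must be felt.
- blade (a point): Point on the thumbscrew's axis in the middle of its flat upright blade, 111 mm above the table. Blade 36 mm long (its x), 10 mm thick, 34 mm high, top at 127 mm; below it a neck and a round hub of 17 mm radius, hub top 89 mm above the table. The thumbscrew stays at this height as it turns.
- foot: Steel foot, disc of 22 mm diameter under the bridge, moved down by the screw. Origin: centre of its underside. At the start it is 36 to 46 mm above the table, depending on the screw and on how long a foot is fitted. The bottom has a little give: once the foot touches the carrier, the screw's torque grows by about 1 N m per rad. Pressing with 5 to 60 N is plenty; beyond 120 N harms it.
- carrier: Loose steel carrier, 0.2 to 0.4 kg, shaped like a paddle, all 22 mm thick, lying flat. Head 44 mm long (x) and 40 mm wide (y) with a round glass window; from it a handle 20 mm wide runs on to x = -114 mm. Origin: centre of the head's underside; x points from handle to head. Centre of mass about 33 mm behind the origin.
- rest: Grey plastic rest, fixed, yaw within 0.4 rad. The carrier starts in it, head over the rest's origin (on the table), handle to -x. Floor 64 mm wide, 6 mm thick, x = -120 to +30 mm; two cheeks, 40 mm high, 10 mm thick and 24 mm apart, flank the handle from x = -118 to -36 mm, so only the head can be gripped, across y, and lifted straight up.
- jar: Bystander: sample jar with lid, diameter 60 mm, 75 mm high, origin at the centre of its underside.
- dishes: Bystander: two stacked closed petri dishes, diameter 90 mm, 28 mm high, origin at the centre of the underside.
- reagent: Bystander: reagent bottle, diameter 48 mm, 110 mm high, origin at the centre of its underside.
Not all that is in view belongs to the job. Of the things shaped like the press, the white one is meant. There is more than one size of the carrier; the job needs the smaller.

How it is judged:
On the way, in this order (a step that is already met when the one before it is completed fails the run):
1. the carrier stands on the deck in front of the bridge, let go (contact force between the fingers and carrier below 0.2 N and contact force between carrier and press above 0.5 N and x of carrier in the frame of press below -0.03 m and linear speed of carrier below 0.02 m/s), for 0.1 s.
2. the carrier is slid home against the stop, and is let go (x of carrier in the frame of press above -0.004 m and angle between the x axis of carrier and the x axis of press, either way round below 0.15 rad and contact force between the fingers and carrier below 0.2 N), for 0.1 s.
3. the foot is screwed down until it bottoms on the carrier (contact force between foot and carrier above 5 N), for 0.2 s.
At the end, for the whole second after the job is handed in: The carrier lies flat on the deck, home against the stop (within 5 mm) and square to it (within 0.15 rad), and the foot stands a quarter turn clear of it: a gap of 4.0 to 7.6 mm (a quarter turn is 6 mm, less the give of the bottom). Everything is still (z of foot in the frame of carrier between 0.026 and 0.0296 m and x of carrier in the frame of press above -0.005 m and z of carrier in the frame of press below 0.012 m and angle between the x axis of carrier and the x axis of press, either way round below 0.15 rad and angle between carrier's own z axis and vertical below 0.05 rad and linear speed of carrier below 0.01 m/s and velocity of joint thumbscrew between -0.05 and 0.05 rad/s); the robot touches nothing.
It fails at once if the jar is knocked about (distance of jar from where it was at the start of the episode above 0.02 m or angle between jar's own z axis and vertical above 0.3 rad).
It fails at once if the dishes are knocked about (distance of dishes from where it was at the start of the episode above 0.02 m or angle between dishes's own z axis and vertical above 0.3 rad).
It fails at once if the reagent bottle is knocked about (distance of reagent from where it was at the start of the episode above 0.02 m or angle between reagent's own z axis and vertical above 0.3 rad).
It fails at once if the foot is wrung down hard on the carrier (more than 120 N) (contact force between foot and carrier above 120 N).
It also fails if it takes over 72 s, if anything falls off the work surface, if the arm or the gripper's body presses on something with over 40 N, if the wrist force passes 120 N, or if a joint passes its speed limit or range.

### The arm

A 6-joint arm with a two-finger parallel gripper is mounted at the origin on the work surface. World frame = base frame: x ahead of the robot, y to its left, z up, the work surface at z = 0. Lengths are in m, angles in rad, forces in N, time in s.
With the tool pointing down it reaches from about 0.35 to 0.85 m from the base axis. Payload 8.1 kg.
Tool frame: the origin (TCP) lies at the very end of the fingers, on their centre line; the grasp point (between the pads) lies 19 mm behind it; x points along the fingers, y is the direction in which the jaws open and shut, and the axes are right-handed (so a half turn about x gives the same grasp; the last joint's range is limited). The gripper opens to 93 mm and grips with 3 to 60 N. Pads are 15 mm wide; open, the fingers measure 128 mm over their backs; the gripper's body (75 mm by 188 mm) begins 65 mm behind the grasp point.
Start: joints at [1.097, 0.13, 1.488, -0, 1.523, -0.085], TCP at [0.227, 0.555, 0.188] pointing down, gripper open.
Joint ranges: [-2.96, 2.96], [-0.89, 2.26], [0.02, 2.5], [-1.34, 4.48], [0, 2.73], [-2.66, 2.66]. Speed limits (rad/s): [2.39, 2.39, 2.79, 3.14, 3.14, 3.14].

### API

Orientations are given as a rotation vector (axis times angle).
In Python, from plant import * gives the robot as it stands. The module is installed in compiled form; this text tells all that it offers.
- The arm moves only by the tool apply_moves, never from a script. Its argument "series" is a list of rows, each an object with "jaw": the gripper's target within -1 to 1 (shut at 1, half-way at 0, fully open at -1); "linear": the shift along the tool's x, y, z normalised to -1 to 1, where 1 is 0.6 m, a list of three; "roll": the turn about the tool's x normalised to -1 to 1, where 1 is 30 degrees. A call has 1 to 20 rows; each row is the pose to reach, as a shift and turn from the pose measured when the call began, along the tool's axes at that moment; what a row does not reach only later rows make up. A row lasts 1/8 s, in which the tool goes at most 62.5 mm and 10.7 degrees, less where a joint would pass 70% of its speed; a pose out of reach is approached as far as the arm can. A call with a number of a shift or a turn outside -1 to 1 is refused whole. A call with a gripper value outside its range is refused whole. The fingers move at their own pace and stop on an object; "force" is the grip in N (left out, the last holds). Time passes only in rows, so rows that repeat a pose let the fingers close. It gives the time, the measured TCP pose, the force and the opening at its end, in the units of the state.
- read_state(): the state, without advancing time (a new reading comes with each control period).
- read_camera(name): name is "scene" or "top" or "wrist"; returns a dict with "pixels" (384x512x3 uint8, blue, green, red), "intrinsics" (3x3 intrinsics, pixels), "D" ([k1, k2, p1, p2, k3] as OpenCV has them; the pictures are not rectified), "rvec" (rotation vector, rad) and "tvec" (3), from world to camera coordinates, as OpenCV has them; the wrist camera has in their place "tool_from_camera" (4x4, takes a point from camera to tool coordinates, whose origin is the TCP and whose axes are the tool frame's). Camera axes: x right, y down, z forward; pixel columns grow to the right and rows downward; lengths in m; the calibration is good to about 2 mm. A picture is of the moment at which its call begins: read the wrist's pose just before it. There is no depth.
- close_job(): hands the job in, once; it reports no verdict.
The state is a dict: "t": time; "q": joint angles; "dq": joint speeds; "joint_torque": joint torques, N m; "tool_pos": TCP position; "orientation": TCP orientation; "force": force on the tool from outside, world axes, zero at the start; "wrist_torque": the same for the moment, N m; "opening": finger opening in m.
Only numpy, scipy, OpenCV 4.12 (cv2) and the standard library are available. Lean on these libraries where they do the work, as an engineer would, in place of code of your own. Each camera call takes 0.05 s, during which the arm holds its last target. There are 200 camera calls.

## Working session

There is one attempt and no reset: what is moved stays moved. The work goes in short steps, Python scripts to look and compute and a tool call to move; the robot and the scene stay as the last step left them, time stands still between calls to the robot, and variables do not carry over. Pictures are saved under pics/ and viewed, about 8 in all and at most 12, crops included, and the job is handed in when it is done.

Besides the shell and the picture viewer there is one more tool, called after "Call:" by a JSON object that holds its "api" and its "payload". apply_moves: Moves the arm, as the interface text tells. Its arguments: {"type":"object","properties":{"series":{"type":"array"},"force":{"type":"number"}},"required":["series"]}

```bash
mkdir -p pics; cat > h.py <<'E'
from plant import *
import numpy as np, cv2
R=lambda v: cv2.Rodrigues(np.array(v,float))[0]
def cam(name):
    s=read_state(); c=read_camera(name)
    K=np.array(c["intrinsics"]);D=np.array(c["D"],float)
    if name=="wrist":
        T=np.eye(4);T[:3,:3]=R(s["orientation"]);T[:3,3]=s["tool_pos"]
        M=T@np.array(c["tool_from_camera"]); Rc=M[:3,:3]; o=M[:3,3]
    else:
        Rw=R(np.array(c["rvec"]).ravel()); Rc=Rw.T; o=-Rc@np.array(c["tvec"]).ravel()
    return dict(im=np.array(c["pixels"]),K=K,D=D,R=Rc,o=o)
def ray(c,uv,z):
    uv=np.array(uv,float).reshape(-1,1,2)
    n=cv2.undistortPoints(uv,c["K"],c["D"]).reshape(-1,2)
    d=np.c_[n,np.ones(len(n))]@c["R"].T
    return c["o"]+d*((z-c["o"][2])/d[:,2])[:,None]
def proj(c,P):
    P=np.array(P,float).reshape(-1,3)
    rv=cv2.Rodrigues(c["R"].T)[0]; return cv2.projectPoints(P,rv,-c["R"].T@c["o"],c["K"],c["D"])[0].reshape(-1,2)
E
python3 - <<'E'
from h import *
a=cam("scene");b=cam("top");w=cam("wrist")
for n,c in (("scene",a),("top",b),("wrist",w)): cv2.imwrite(f"pics/{n}0.png",c["im"]); print(n,c["o"],c["R"][:,2])
s=read_state();print(s)
E
```

```text
scene [ 1.06199622 -0.54625102  1.22503964] [-0.31021633  0.40865508 -0.85835124]
top [ 0.56779109 -0.02544423  1.2965393 ] [ 0.09061086 -0.00129582 -0.99588553]
wrist [0.16504946 0.58098499 0.38329214] [ 0.22421828 -0.09447053 -0.96994922]
{'t': 0.15, 'q': array([ 1.09661107e+00,  1.30988633e-01,  1.48901978e+00, -7.00152750e-06,
        1.52298118e+00, -8.53978317e-02]), 'dq': array([-6.67725138e-04, -2.04205977e-03, -4.48031649e-03,  9.86768930e-04,
       -1.37942262e-03,  4.64331340e-06]), 'joint_torque': array([ 1.05528467e-03, -5.60485697e+01, -4.92329335e+01,  7.68761407e-02,
        3.06877925e-02, -1.07367582e-04]), 'tool_pos': array([0.22720518, 0.55480952, 0.18733301]), 'orientation': array([ 0.30395884,  1.54957159, -0.3060819 ]), 'force': array([ 0.04167686, -0.08714182,  0.37718922]), 'wrist_torque': array([-0.0111821 ,  0.03223951,  0.02465144]), 'opening': 0.0929165265097741}
```

View pics/top0.png

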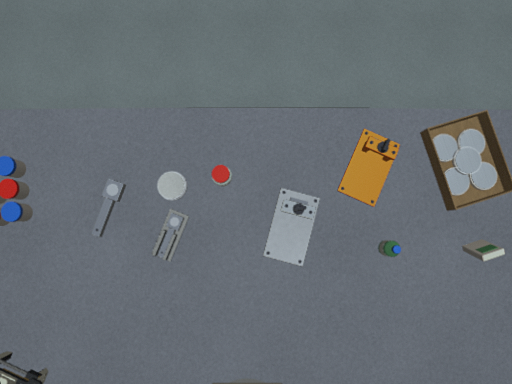

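View pics/scene0.png

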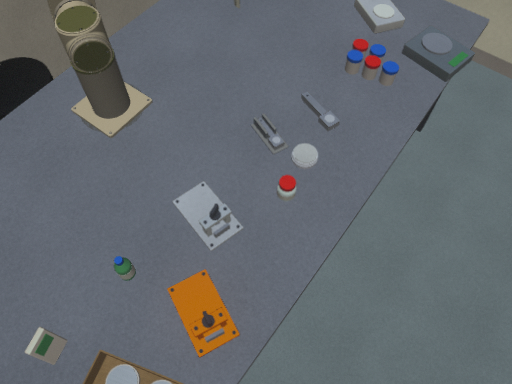

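The top view shows these candidates. Carriers: the one in the grey rest at (172,235), and a larger loose one at (108,208). Presses: white at (292,227), orange at (370,168). By the description I choose the carrier in the rest and the white press. The dishes are at (172,185), the jar at (221,175) and the bottle at (391,248). Next is a close crop to check.

```bash
python3 - <<'E'
from h import *
c=cam("top");im=c["im"]
a=cv2.resize(im[160:280,80:200],None,fx=4.5,fy=4.5,interpolation=cv2.INTER_CUBIC)[:, :]
b=cv2.resize(im[180:275,255:330],None,fx=5.6,fy=5.6,interpolation=cv2.INTER_CUBIC)
o=np.zeros((600,800,3),np.uint8)
a=cv2.resize(a,(400,400));b=cv2.resize(im[180:270,250:340],(400,400),interpolation=cv2.INTER_CUBIC)
o[:400,:400]=a;o[:400,400:]=b
cv2.imwrite("pics/crop0.png",o[:400])
for n,uv,z in [("rest head",(175,222),.028),("big head",(112,189),.022),("knob",(298,208),.127),("dish",(172,185),.028),("jar",(221,174),.075),("bottle",(396,249),.11)]: print(n,ray(c,uv,z))
hsv=cv2.cvtColor(im,cv2.COLOR_BGR2HSV)
for x,y in [(280,240),(250,240),(165,240),(160,245),(172,250),(175,222),(168,226)]: print((x,y),im[y,x])
E
```

```text
rest head [[0.59030021 0.2170882  0.028     ]]
big head [[0.69134142 0.41419277 0.022     ]]
knob [[ 0.62715282 -0.14472204  0.127     ]]
dish [[0.70271709 0.22798946 0.028     ]]
jar [[0.72995356 0.0749476  0.075     ]]
bottle [[ 0.51144217 -0.42286356  0.11      ]]
(280, 240) [168 161 152]
(250, 240) [116 107 101]
(165, 240) [137 127 117]
(160, 245) [50 50 45]
(172, 250) [136 135 129]
(175, 222) [173 165 155]
(168, 226) [131 121 114]
```

View pics/crop0.png

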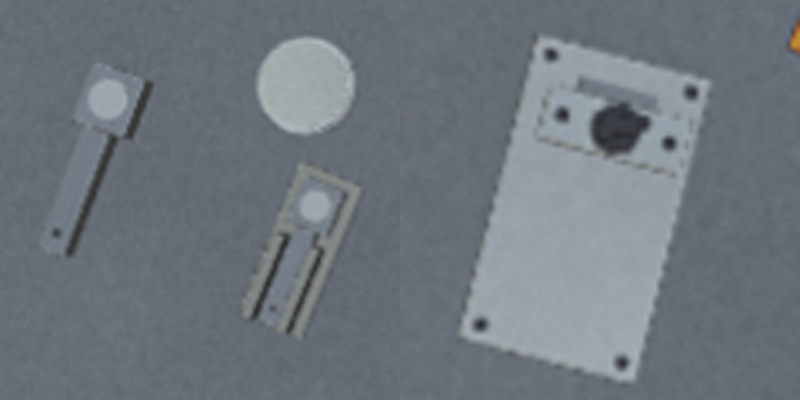

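The crop confirms the choice. The carrier in the rest, with its window at crop (316,206), is the smaller one. The white press has its bridge at crop (615,130) and its knob at (620,130).

```bash
python3 - <<'E'
from h import *
c=cam("top");im=c["im"]
def rect(m,z,box):
    x0,y0,x1,y1=box; k=np.zeros(m.shape,np.uint8);k[y0:y1,x0:x1]=m[y0:y1,x0:x1]
    cs,_=cv2.findContours(k,cv2.RETR_EXTERNAL,cv2.CHAIN_APPROX_NONE);q=max(cs,key=cv2.contourArea)
    P=ray(c,q.reshape(-1,2),z)[:,:2].astype(np.float32)
    r=cv2.minAreaRect(P); print(r, cv2.boxPoints(r).round(4).tolist())
g=im.min(2)
rect((g>135).astype(np.uint8)*255,.010,(255,180,335,275))
# rest: gray-yellowish: b-r small
d=im[:,:,0].astype(int)-im[:,:,2]
rect(((d<11)&(g>95)).astype(np.uint8)*255,.02,(140,203,195,270))
# window
cs,_=cv2.findContours(((g>145)*255).astype(np.uint8)[212:235,165:188].copy(),cv2.RETR_EXTERNAL,cv2.CHAIN_APPROX_NONE)
q=max(cs,key=cv2.contourArea);e=cv2.minEnclosingCircle(q);print(e,ray(c,np.array(e[0])+[165,212],.028))
print(R(read_state()["orientation"]).round(3))
w=read_camera("wrist");print(np.array(w["tool_from_camera"]).round(3),w["intrinsics"])
E
```

```text
((0.5765764117240906, -0.13531813025474548), (0.12338235974311829, 0.21379265189170837), 75.00149536132812) [[0.45739999413490295, -0.1671999990940094], [0.6639000177383423, -0.22259999811649323], [0.6958000063896179, -0.10339999943971634], [0.489300012588501, -0.04809999838471413]]
((0.5521056652069092, 0.23429715633392334), (0.06529907137155533, 0.15131767094135284), 67.71845245361328) [[0.46970000863075256, 0.23280000686645508], [0.6097000241279602, 0.1754000037908554], [0.6345000267028809, 0.23579999804496765], [0.4945000112056732, 0.29319998621940613]]
((9.0, 9.5), 4.272101879119873) [[0.59180796 0.22014327 0.028     ]]
[[-0.     0.379  0.925]
 [-0.001  0.925 -0.379]
 [-1.    -0.001 -0.   ]]
[[ 0.001 -0.243  0.97  -0.196]
 [ 1.    -0.    -0.001  0.   ]
 [ 0.001  0.97   0.243 -0.067]
 [ 0.     0.     0.     1.   ]] [[272.24860031   0.         257.58902984]
 [  0.         272.24860031 191.81968589]
 [  0.           0.           1.        ]]
```

Call:
{"api": "apply_moves", "payload": {"series": [{"jaw": -1,"linear": [0,-0.288,0.777],"roll": 0},{"jaw": -1,"linear": [0,-0.288,0.777],"roll": 0},{"jaw": -1,"linear": [0,-0.288,0.777],"roll": 0},{"jaw": -1,"linear": [0,-0.288,0.777],"roll": 0},{"jaw": -1,"linear": [0,-0.288,0.777],"roll": 0},{"jaw": -1,"linear": [0,-0.288,0.777],"roll": 0},{"jaw": -1,"linear": [0,-0.288,0.777],"roll": 0},{"jaw": -1,"linear": [0,-0.288,0.777],"roll": 0},{"jaw": -1,"linear": [0,-0.288,0.777],"roll": 0},{"jaw": -1,"linear": [0,-0.288,0.777],"roll": 0},{"jaw": -1,"linear": [0,-0.288,0.777],"roll": 0},{"jaw": -1,"linear": [0,-0.288,0.777],"roll": 0}]}}

```text
t: 1.8
tool_pos: [0.5926, 0.2196, 0.1881]
orientation: [0.303, 1.549, -0.304]
force: [-0.6, -0.6, -0.6]
opening: 0.0928
```

```bash
python3 - <<'E'
from h import *
s=read_state();print(s["t"],s["tool_pos"],R(s["orientation"]).round(3))
c=cam("wrist");np.savez("w1.npz",**c);cv2.imwrite("pics/w1.png",c["im"])
y=-.387;X=np.array([np.cos(y),np.sin(y)]);Y=np.array([-X[1],X[0]]);o=np.array([.5925,.2185])
for a,b in [(0,0),(.022,.02),(.022,-.02),(-.022,.02),(-.022,-.02),(-.114,.01),(-.114,-.01)]: print((a,b),proj(c,[*(o+a*X+b*Y),.028]).round(1))
E
```

```text
1.8 [0.59256773 0.21955754 0.1881121 ] [[-0.     0.377  0.926]
 [-0.     0.926 -0.377]
 [-1.    -0.     0.   ]]
(0, 0) [[256.8 176. ]]
(0.022, 0.02) [[271.6 192.1]]
(0.022, -0.02) [[242.  192.1]]
(-0.022, 0.02) [[272.  159.5]]
(-0.022, -0.02) [[241.5 159.5]]
(-0.114, 0.01) [[264.8  84.6]]
(-0.114, -0.01) [[248.5  84.6]]
```

View pics/w1.png

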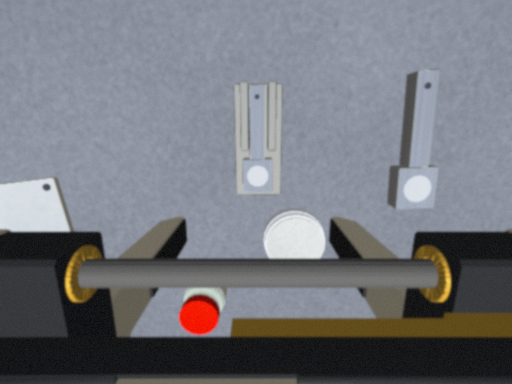

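The wrist view shows the chosen carrier in its rest, with the window at about (257,176) and the handle running up to (257,85). The predicted window pixel was (256.8,176). Next I refine the numbers.

```bash
python3 - <<'E'
from h import *
c=dict(np.load("w1.npz"));im=c["im"];g=im.min(2)
m=np.zeros_like(g);m[160:192,240:276]=(g[160:192,240:276]>205)*255
cs,_=cv2.findContours(m,cv2.RETR_EXTERNAL,cv2.CHAIN_APPROX_NONE);q=max(cs,key=cv2.contourArea)
e=cv2.fitEllipse(q);P=ray(c,e[0],.028)[0];print(e,P)
# hole at handle end
m=np.zeros_like(g);m[90:104,250:264]=(g[90:104,250:264]<110)*255;ys,xs=np.nonzero(m);H=ray(c,(xs.mean(),ys.mean()),.028)[0]
print(H,len(xs),"yaw",np.arctan2(*(P-H)[[1,0]]),np.hypot(*(P-H)[:2]))
for y in (160,176,188): print(y,[(x,*im[y,x]) for x in range(228,290,3)])
E
```

```text
((257.309326171875, 175.61190795898438), (18.71886444091797, 18.990467071533203), 78.81043243408203) [0.59222502 0.21936275 0.028     ]
[0.49931447 0.25623221 0.028     ] 10 yaw -0.3777685259734899 0.09995862545200357
160 [(228, np.uint8(160), np.uint8(148), np.uint8(142)), (231, np.uint8(162), np.uint8(148), np.uint8(143)), (234, np.uint8(149), np.uint8(141), np.uint8(133)), (237, np.uint8(178), np.uint8(179), np.uint8(177)), (240, np.uint8(184), np.uint8(187), np.uint8(183)), (243, np.uint8(169), np.uint8(162), np.uint8(157)), (246, np.uint8(168), np.uint8(157), np.uint8(151)), (249, np.uint8(171), np.uint8(160), np.uint8(154)), (252, np.uint8(168), np.uint8(156), np.uint8(149)), (255, np.uint8(172), np.uint8(159), np.uint8(153)), (258, np.uint8(170), np.uint8(160), np.uint8(152)), (261, np.uint8(180), np.uint8(166), np.uint8(159)), (264, np.uint8(180), np.uint8(170), np.uint8(162)), (267, np.uint8(173), np.uint8(165), np.uint8(157)), (270, np.uint8(179), np.uint8(167), np.uint8(162)), (273, np.uint8(178), np.uint8(178), np.uint8(176)), (276, np.uint8(180), np.uint8(181), np.uint8(
[... 1708 characters left out ...]
t8(171), np.uint8(163)), (252, np.uint8(186), np.uint8(171), np.uint8(162)), (255, np.uint8(189), np.uint8(171), np.uint8(162)), (258, np.uint8(188), np.uint8(173), np.uint8(165)), (261, np.uint8(190), np.uint8(173), np.uint8(165)), (264, np.uint8(191), np.uint8(174), np.uint8(165)), (267, np.uint8(184), np.uint8(169), np.uint8(159)), (270, np.uint8(189), np.uint8(175), np.uint8(166)), (273, np.uint8(177), np.uint8(180), np.uint8(178)), (276, np.uint8(182), np.uint8(185), np.uint8(183)), (279, np.uint8(171), np.uint8(170), np.uint8(169)), (282, np.uint8(159), np.uint8(148), np.uint8(140)), (285, np.uint8(162), np.uint8(148), np.uint8(142)), (288, np.uint8(161), np.uint8(147), np.uint8(142))]
```

Call:
{"api": "apply_moves", "payload": {"series": [{"jaw": -1,"linear": [0.05,0,-0.0188],"roll": 0},{"jaw": -1,"linear": [0.15,0,-0.0188],"roll": 0},{"jaw": -1,"linear": [0.23,0,-0.0188],"roll": 0},{"jaw": -1,"linear": [0.28,0,-0.0188],"roll": 0},{"jaw": -1,"linear": [0.2985,0,-0.0188],"roll": 0},{"jaw": -1,"linear": [0.2985,0,-0.0188],"roll": 0},{"jaw": 1,"linear": [0.2985,0,-0.0188],"roll": 0},{"jaw": 1,"linear": [0.2985,0,-0.0188],"roll": 0},{"jaw": 1,"linear": [0.2985,0,-0.0188],"roll": 0},{"jaw": 1,"linear": [0.2985,0,-0.0188],"roll": 0},{"jaw": 1,"linear": [0.2985,0,-0.0188],"roll": 0},{"jaw": 1,"linear": [0.2985,0,-0.0188],"roll": 0}], "force": 50}}

```text
t: 3.35
tool_pos: [0.5822, 0.2236, 0.009]
orientation: [0.303, 1.549, -0.304]
force: [-0.9, -0.4, -0.1]
opening: 0.0377
```

Call:
{"api": "apply_moves", "payload": {"series": [{"jaw": 1,"linear": [0,0,0],"roll": 0},{"jaw": 1,"linear": [-0.03,0,0],"roll": 0},{"jaw": 1,"linear": [-0.08,0,0],"roll": 0},{"jaw": 1,"linear": [-0.15,0,0],"roll": 0},{"jaw": 1,"linear": [-0.25,0,0],"roll": 0},{"jaw": 1,"linear": [-0.25,0,0],"roll": 0},{"jaw": 1,"linear": [-0.25,0,0],"roll": 0}]}}

```text
t: 4.22
tool_pos: [0.5826, 0.2238, 0.1603]
orientation: [0.304, 1.548, -0.303]
force: [-0.3, -0.6, 0.0]
opening: 0.0009
```

```bash
python3 - <<'E'
from h import *
s=read_state();print(s["t"],s["tool_pos"],R(s["orientation"]).round(3),s["force"],s["wrist_torque"],s["opening"])
c=cam("wrist");cv2.imwrite("pics/w2.png",c["im"])
# press from top, knob from two views
a=cam("scene");b=cam("top")
o=np.zeros((400,800,3),np.uint8)
o[:,:400]=cv2.resize(b["im"][180:230,270:320],(400,400),interpolation=cv2.INTER_CUBIC)
o[:,400:]=cv2.resize(a["im"][180:260,170:250],(400,400),interpolation=cv2.INTER_CUBIC);cv2.imwrite("pics/knob.png",o)
E
```

```text
4.225 [0.58263702 0.22379387 0.16032568] [[ 0.002  0.378  0.926]
 [ 0.     0.926 -0.378]
 [-1.     0.001  0.002]] [-0.25723662 -0.6109343   0.04024236] [0.06342317 0.01347644 0.02587196] 0.0009045805847059884
```

View pics/w2.png

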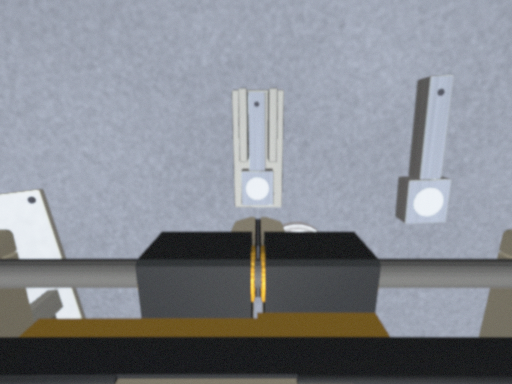

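The gripper closed to 0.9 mm, so the carrier was missed. It still lies in the rest, with its window at (257,188). I need to find out why.

```bash
python3 - <<'E'
from h import *
s=read_state();c=cam("wrist");im=c["im"];g=im.min(2);np.savez("w2.npz",**c)
m=np.zeros_like(g);m[172:206,240:276]=(g[172:206,240:276]>205)*255
cs,_=cv2.findContours(m,cv2.RETR_EXTERNAL,cv2.CHAIN_APPROX_NONE);q=max(cs,key=cv2.contourArea)
e=cv2.fitEllipse(q);print(e,ray(c,e[0],.028))
m=np.zeros_like(g);m[96:112,249:265]=(g[96:112,249:265]<110)*255;ys,xs=np.nonzero(m);print(xs.mean(),ys.mean(),ray(c,(xs.mean(),ys.mean()),.028))
T=R(s["orientation"])
for d in (0,-.019,-.05): print("tcp",proj(c,s["tool_pos"]+T[:,0]*d))
w1=dict(np.load("w1.npz"))
# triangulate window height between w1 and w2 and top
for a,uv in((w1,(257.3,175.6)),(c,e[0])):
  for z in (0,.028,.05): print(z,ray(a,uv,z).round(4))
t=cam("top");print(proj(t,[s["tool_pos"]]),proj(t,[.5922,.2194,.028]))
cv2.imwrite("pics/t2.png",cv2.resize(t["im"][180:280,130:230],(600,600),interpolation=cv2.INTER_CUBIC))
E
```

```text
((257.9054870605469, 190.03929138183594), (22.37164306640625, 22.66252326965332), 87.52103424072266) [[0.59204273 0.21918103 0.028     ]]
257.5 105.0 [[0.49940398 0.25647971 0.028     ]]
tcp [[257.26554404 215.12705599]]
tcp [[257.21346461 224.10128486]]
tcp [[257.10240992 243.23718011]]
0 [[0.5971 0.2173 0.    ]]
0.028 [[0.5922 0.2194 0.028 ]]
0.05 [[0.5884 0.221  0.05  ]]
0 [[0.5983 0.2166 0.    ]]
0.028 [[0.592  0.2192 0.028 ]]
0.05 [[0.5871 0.2212 0.05  ]]
[[163.58105333 224.53986247]] [[174.24692315 221.37003863]]
```

View pics/t2.png

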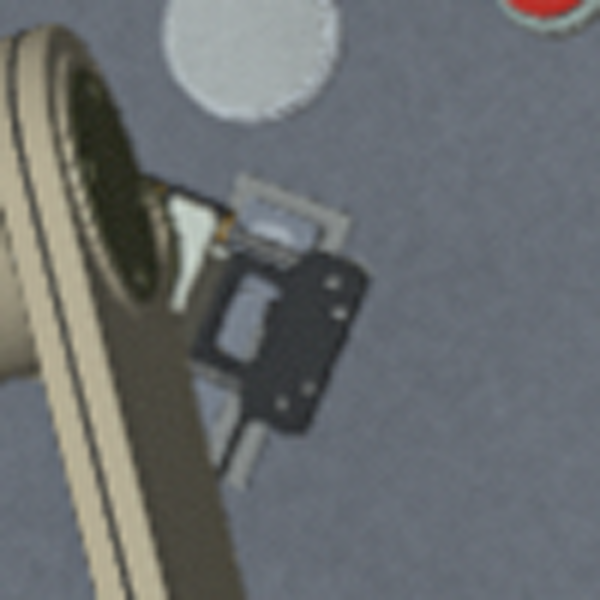

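The carrier has not moved (within 0.2 mm), and the top view shows the gripper where I expected it. I'll retry, holding the grip longer and checking before lifting.

Call:
{"api": "apply_moves", "payload": {"series": [{"jaw": -1,"linear": [0,0,0],"roll": 0},{"jaw": -1,"linear": [0,0,0],"roll": 0},{"jaw": -1,"linear": [0,0,0],"roll": 0},{"jaw": -1,"linear": [0,0,0],"roll": 0},{"jaw": -1,"linear": [0,0,0],"roll": 0},{"jaw": -1,"linear": [0,0,0],"roll": 0},{"jaw": -1,"linear": [0,0,0],"roll": 0},{"jaw": -1,"linear": [0.05,0,0],"roll": 0},{"jaw": -1,"linear": [0.15,0,0],"roll": 0},{"jaw": -1,"linear": [0.23,0,0],"roll": 0},{"jaw": -1,"linear": [0.254,0,0],"roll": 0},{"jaw": -1,"linear": [0.254,0,0],"roll": 0},{"jaw": 0.14,"linear": [0.254,0,0],"roll": 0},{"jaw": 0.14,"linear": [0.254,0,0],"roll": 0},{"jaw": 0.14,"linear": [0.254,0,0],"roll": 0},{"jaw": 0.14,"linear": [0.254,0,0],"roll": 0},{"jaw": 0.14,"linear": [0.254,0,0],"roll": 0}], "force": 50}}

```text
t: 6.6
tool_pos: [0.5808, 0.2232, 0.0051]
orientation: [0.303, 1.552, -0.305]
force: [-0.6, -0.1, -0.8]
opening: 0.0478
```

Call:
{"api": "apply_moves", "payload": {"series": [{"jaw": 1,"linear": [0,0,0],"roll": 0},{"jaw": 1,"linear": [0,0,0],"roll": 0},{"jaw": 1,"linear": [0,0,0],"roll": 0},{"jaw": 1,"linear": [0,0,0],"roll": 0}], "force": 50}}

```text
t: 7.1
tool_pos: [0.5808, 0.2232, 0.0051]
orientation: [0.302, 1.552, -0.305]
force: [0.1, -0.4, 0.3]
opening: 0.0078
```

```bash
python3 - <<'E'
from h import *
s=read_state();print(s["t"],s["tool_pos"],s["force"],s["wrist_torque"],s["opening"])
c=cam("wrist");cv2.imwrite("pics/w3.png",c["im"])
E
```

```text
7.1 [0.58083516 0.22321069 0.00507209] [ 0.14335041 -0.36782508  0.26911788] [-0.0475732   0.02530058  0.02073571] 0.0077997153995553355
```

View pics/w3.png

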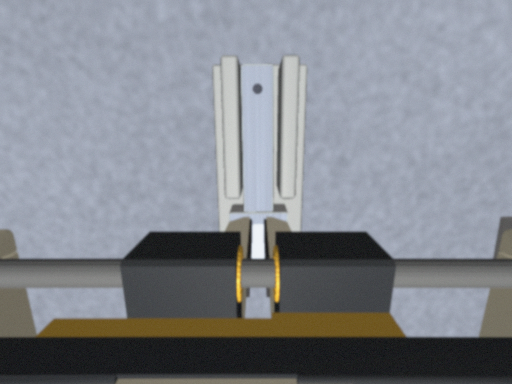

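```bash
python3 - <<'E'
from h import *
s=read_state();c=cam("wrist");a=cam("scene")
X=np.array([np.cos(-.38),np.sin(-.38)]);Y=np.array([-X[1],X[0]]);o=np.array([.592,.2193])
for n,k in (("w",c),("s",a)):
  print(n,"tcp",proj(k,s["tool_pos"]).round(0),"head",[proj(k,[*(o+i*X+j*Y),.028]).round(0).tolist()[0] for i,j in[(0,0),(-.022,.02),(-.022,-.02),(.022,.02),(.022,-.02)]])
p=proj(a,s["tool_pos"])[0].astype(int)
q=np.zeros((400,800,3),np.uint8)
q[:,:400]=cv2.resize(c["im"][180:280,207:307],(400,400),interpolation=cv2.INTER_CUBIC)
q[:,400:]=cv2.resize(a["im"][p[1]-40:p[1]+40,p[0]-40:p[0]+40],(400,400),interpolation=cv2.INTER_CUBIC)
cv2.imwrite("pics/d3.png",q);print(s)
E
```

```text
w tcp [[257. 215.]] head [[258.0, 242.0], [288.0, 212.0], [228.0, 212.0], [287.0, 271.0], [230.0, 271.0]]
s tcp [[274. 141.]] head [[276.0, 139.0], [278.0, 133.0], [268.0, 137.0], [285.0, 141.0], [275.0, 146.0]]
{'t': 7.15, 'q': array([ 2.84819667e-01,  3.45441508e-01,  1.58488155e+00, -4.38704264e-04,
        1.21411219e+00, -8.98699138e-01]), 'dq': array([-0.0006906 ,  0.00054914,  0.00019814, -0.00027228, -0.00068312,
       -0.00129166]), 'joint_torque': array([-2.09034253e-03, -6.19563961e+01, -4.43385172e+01,  3.20460938e-02,
        9.26696928e-02,  3.25662559e-04]), 'tool_pos': array([0.58084245, 0.22323351, 0.00507556]), 'orientation': array([ 0.30247843,  1.55171655, -0.3051215 ]), 'force': array([-0.57245897, -0.50977387,  0.84360419]), 'wrist_torque': array([-4.77773386e-03,  4.20310664e-05,  3.74950855e-02]), 'opening': 0.0036053604332508525}
```

View pics/d3.png

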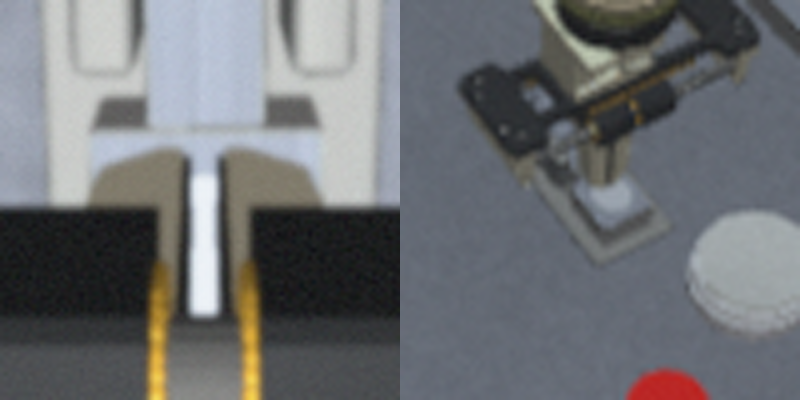

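```bash
python3 - <<'E'
from h import *
w1=dict(np.load("w1.npz"));w2=dict(np.load("w2.npz"));w3=cam("wrist")
def edges(c,row,lo,hi):
    # rest is less blue than the table: b-r small
    d=cv2.GaussianBlur(c["im"].astype(np.float32),(1,5),0); d=(d[row-2:row+3,:,0]-d[row-2:row+3,:,2]).mean(0)
    g=np.abs(np.gradient(cv2.GaussianBlur(d[None],(5,1),0)[0])); 
    m=(lo+hi)//2; return lo+g[lo:m].argmax(), m+g[m:hi].argmax()
for c,row,lo,hi in((w1,180,226,292),(w1,188,226,292),(w2,195,222,296),(w3,195,190,330),(w3,205,190,330)):
    l,r=edges(c,row,lo,hi); P=ray(c,[(l,row),(r,row)],.006); print(row,l,r,"width@.006",np.linalg.norm(P[0]-P[1]).round(4),"cam z",c["o"][2].round(3))
E
```

```text
180 243 272 width@.006 0.0411 cam z 0.384
188 243 272 width@.006 0.0414 cam z 0.384
195 243 274 width@.006 0.0409 cam z 0.354
195 244 272 width@.006 0.0208 cam z 0.201
205 244 272 width@.006 0.021 cam z 0.201
```

The fingertips appear at the same image row in free air (w2) and here (~218), so nothing is hiding them. The stated TCP would put their back edge near row 205, so the real tips look about 25 mm short of it. They are probably just above the head, and I'll feel for it gently.

Call:
{"api": "apply_moves", "payload": {"series": [{"jaw": 1,"linear": [0.0017,0,0],"roll": 0},{"jaw": 1,"linear": [0.0034,0,0],"roll": 0},{"jaw": 1,"linear": [0.005,0,0],"roll": 0}], "force": 50}}

```text
t: 7.68
tool_pos: [0.5808, 0.2232, 0.0019]
orientation: [0.303, 1.552, -0.305]
force: [0.1, -0.1, -0.4]
opening: 0.0007
```

Call:
{"api": "apply_moves", "payload": {"series": [{"jaw": 1,"linear": [0.0017,0,0],"roll": 0},{"jaw": 1,"linear": [0.0034,0,0],"roll": 0},{"jaw": 1,"linear": [0.005,0,0],"roll": 0}]}}

```text
t: 8.05
tool_pos: [0.5807, 0.2232, -0.0012]
orientation: [0.302, 1.552, -0.305]
force: [0.5, 1.1, -1.3]
opening: 0.0005
```

Call:
{"api": "apply_moves", "payload": {"series": [{"jaw": 1,"linear": [0.0017,0,0],"roll": 0},{"jaw": 1,"linear": [0.0034,0,0],"roll": 0},{"jaw": 1,"linear": [0.005,0,0],"roll": 0}]}}

```text
t: 8.43
tool_pos: [0.5809, 0.2232, -0.0023]
orientation: [0.302, 1.552, -0.305]
force: [-9.2, -3.7, 21.0]
opening: 0.0008
```

Contact came at a reported z of about -0.002, with 21 N on the head top (z = 0.028). The real fingertips are therefore about 30 mm above the reported TCP, and I'll allow for that from here on. Regrasp.

Call:
{"api": "apply_moves", "payload": {"series": [{"jaw": 1,"linear": [-0.01,0,0],"roll": 0},{"jaw": -1,"linear": [-0.017,0,0],"roll": 0},{"jaw": -1,"linear": [-0.017,0,0],"roll": 0},{"jaw": -1,"linear": [-0.017,0,0],"roll": 0},{"jaw": -1,"linear": [-0.017,0,0],"roll": 0},{"jaw": -1,"linear": [-0.017,0,0],"roll": 0},{"jaw": -1,"linear": [-0.017,0,0],"roll": 0},{"jaw": -1,"linear": [-0.017,0,0],"roll": 0},{"jaw": -1,"linear": [0.01,0,0],"roll": 0},{"jaw": -1,"linear": [0.025,0,0],"roll": 0},{"jaw": -1,"linear": [0.031,0,0],"roll": 0},{"jaw": 1,"linear": [0.031,0,0],"roll": 0},{"jaw": 1,"linear": [0.031,0,0],"roll": 0},{"jaw": 1,"linear": [0.031,0,0],"roll": 0},{"jaw": 1,"linear": [0.031,0,0],"roll": 0},{"jaw": 1,"linear": [0.031,0,0],"roll": 0},{"jaw": 1,"linear": [0.031,0,0],"roll": 0},{"jaw": 1,"linear": [0.031,0,0],"roll": 0},{"jaw": 1,"linear": [0.031,0,0],"roll": 0}], "force": 50}}

```text
t: 10.8
tool_pos: [0.5809, 0.2233, -0.0208]
orientation: [0.302, 1.552, -0.305]
force: [-0.8, 0.0, 0.4]
opening: 0.0394
```

Held at 39.4 mm. Now lift and carry to a hover in front of the bridge.

Call:
{"api": "apply_moves", "payload": {"series": [{"jaw": 1,"linear": [-0.02,0,0],"roll": 0},{"jaw": 1,"linear": [-0.06,0,0],"roll": 0},{"jaw": 1,"linear": [-0.12,0,0],"roll": 0},{"jaw": 1,"linear": [-0.185,0,0],"roll": 0},{"jaw": 1,"linear": [-0.185,-0.06,0.017],"roll": -0.04},{"jaw": 1,"linear": [-0.185,-0.14,0.04],"roll": -0.08},{"jaw": 1,"linear": [-0.185,-0.22,0.064],"roll": -0.12},{"jaw": 1,"linear": [-0.185,-0.3,0.087],"roll": -0.16},{"jaw": 1,"linear": [-0.185,-0.38,0.11],"roll": -0.2},{"jaw": 1,"linear": [-0.185,-0.46,0.133],"roll": -0.24},{"jaw": 1,"linear": [-0.185,-0.53,0.153],"roll": -0.24},{"jaw": 1,"linear": [-0.185,-0.563,0.163],"roll": -0.24},{"jaw": 1,"linear": [-0.185,-0.563,0.163],"roll": -0.24},{"jaw": 1,"linear": [-0.185,-0.563,0.163],"roll": -0.24}]}}

```text
t: 12.55
tool_pos: [0.5443, -0.1253, 0.0908]
orientation: [0.204, 1.564, -0.206]
force: [-0.6, -0.0, -2.9]
opening: 0.0397
```

```bash
python3 - <<'E'
from h import *
s=read_state();print(s["t"],s["tool_pos"],R(s["orientation"]).round(3),s["force"],s["wrist_torque"],s["opening"])
c=cam("wrist");np.savez("w4.npz",**c)
a=cam("scene");o=np.zeros((384,800,3),np.uint8);o[:,:512]=c["im"];o[:288,512:]=cv2.resize(a["im"][180:260,170:250],(288,288),interpolation=cv2.INTER_CUBIC);cv2.imwrite("pics/w4.png",o)
E
```

```text
12.55 [ 0.54429791 -0.12531765  0.0908284 ] [[-0.003  0.258  0.966]
 [-0.001  0.966 -0.258]
 [-1.    -0.001 -0.003]] [-0.61501645 -0.0179722  -2.86734295] [-0.02541165 -0.02313482 -0.01479435] 0.03973470601527764
```

View pics/w4.png

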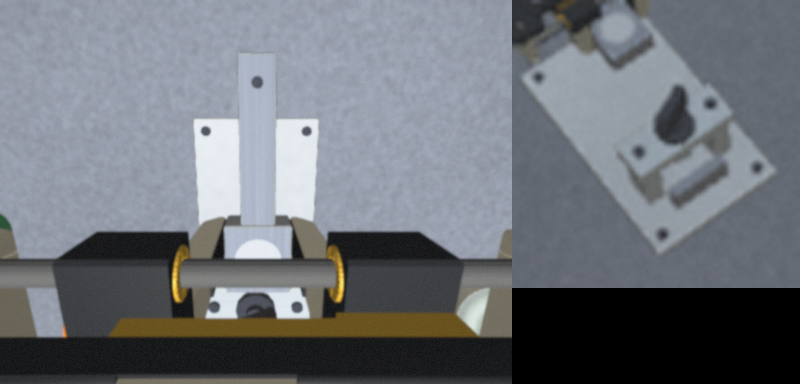

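The wrist view shows the carrier held straight and level, with the handle hole at (257,82). The deck's front holes are at (206,131) and (307,131), and the bridge screws at (214,307) and (297,307). In the scene crop the blade is upright and lies roughly along the press's x.

```bash
python3 - <<'E'
from h import *
c=dict(np.load("w4.npz"));im=c["im"];g=im.min(2).astype(int)
def blob(b,th):
    x0,y0,x1,y1=b;w=np.clip(th-g[y0:y1,x0:x1],0,None);ys,xs=np.mgrid[y0:y1,x0:x1];return (xs*w).sum()/w.sum(),(ys*w).sum()/w.sum()
h=[blob((199,124,213,138),150),blob((300,124,314,138),150)];b=[blob((209,301,219,313),130),blob((292,301,302,313),130)]
k=blob((250,75,265,90),120);print(h,b,k)
D=ray(c,h,.010)[:,:2];B=ray(c,b,.080)[:,:2];print("deck",D,"bridge",B)
v=D[0]-D[1];print("yaw from holes",np.arctan2(v[1],v[0])+ (0 if 0 else 0),np.linalg.norm(v));v=B[0]-B[1];print(np.arctan2(v[1],v[0]),np.linalg.norm(v))
md,mb=D.mean(0),B.mean(0);d=mb-md;print("mid deck",md,"mid bridge(axis)",mb,"yaw",np.arctan2(d[1],d[0]),np.linalg.norm(d))
for z in (.13,.135,.14): print("handle hole",ray(c,k,z))
t=cam("top");o=np.array([.6273,-.1489]);
hsv=t["im"].min(2)
m=np.zeros_like(hsv);m[198:222,285:312]=(t["im"].max(2)[198:222,285:312]<75)*255
ys,xs=np.nonzero(m);print("knob px",xs.mean(),ys.mean(),xs.min(),xs.max(),ys.min(),ys.max(),"proj axis .089/.127",proj(t,[[*o,.089],[*o,.127]]))
print("wrist proj blade top/hub",proj(c,[[*mb,.127],[*mb,.089]]))
E
```

```text
[(np.float64(205.3451219512195), np.float64(130.66798780487804)), (np.float64(306.2766858179619), np.float64(130.79104928938614))] [(np.float64(213.64418125643667), np.float64(306.3238928939238)), (np.float64(296.5564334085779), np.float64(306.62810383747177))] (np.float64(256.92734159779616), np.float64(81.84573002754821))
deck [[ 0.47228292 -0.15964511]
 [ 0.49830399 -0.06284789]] bridge [[ 0.61915988 -0.18486965]
 [ 0.63809552 -0.1148759 ]]
yaw from holes -1.8334083280216562 0.10023370996821752
-1.8350051649755468 0.07250988356112936
mid deck [ 0.48529346 -0.1112465 ] mid bridge(axis) [ 0.6286277  -0.14987277] yaw -0.2632307404722125 0.14844761531359985
handle hole [[ 0.45822629 -0.10227707  0.13      ]]
handle hole [[ 0.45891483 -0.10243904  0.135     ]]
handle hole [[ 0.45960338 -0.10260101  0.14      ]]
knob px 298.24175824175825 208.16483516483515 285 311 204 213 proj axis .089/.127 [[298.1111425  208.61784799]
 [299.4948235  207.94451909]]
wrist proj blade top/hub [[254.36463788 349.71069899]
 [254.9756637  313.41193988]]
```

Call:
{"api": "apply_moves", "payload": {"series": [{"jaw": 1,"linear": [0.04,-0.0027,0],"roll": 0},{"jaw": 1,"linear": [0.1,-0.0027,0],"roll": 0},{"jaw": 1,"linear": [0.15,-0.0027,0],"roll": 0},{"jaw": 1,"linear": [0.17,-0.0027,0],"roll": 0},{"jaw": 1,"linear": [0.176,-0.0027,0],"roll": 0},{"jaw": 1,"linear": [0.179,-0.0027,0],"roll": 0},{"jaw": 1,"linear": [0.179,-0.0027,0],"roll": 0},{"jaw": 1,"linear": [0.179,-0.0027,0],"roll": 0}]}}

```text
t: 13.7
tool_pos: [0.5444, -0.127, -0.0157]
orientation: [0.203, 1.562, -0.205]
force: [-0.5, 0.2, -2.7]
opening: 0.0396
```

Call:
{"api": "apply_moves", "payload": {"series": [{"jaw": 1,"linear": [0.001,0,0],"roll": 0},{"jaw": 1,"linear": [0.0018,0,0],"roll": 0},{"jaw": 1,"linear": [0.0018,0,0],"roll": 0}]}}

```text
t: 14.08
tool_pos: [0.5445, -0.1271, -0.0167]
orientation: [0.203, 1.562, -0.205]
force: [-0.3, -0.4, -2.1]
opening: 0.0396
```

Call:
{"api": "apply_moves", "payload": {"series": [{"jaw": 1,"linear": [0.001,0,0],"roll": 0},{"jaw": 1,"linear": [0.001,0,0],"roll": 0},{"jaw": -0.3,"linear": [0.001,0,0],"roll": 0},{"jaw": -0.3,"linear": [0.001,0,0],"roll": 0},{"jaw": -0.3,"linear": [0.001,0,0],"roll": 0},{"jaw": -0.3,"linear": [0.001,0,0],"roll": 0},{"jaw": -0.3,"linear": [-0.03,0,0],"roll": 0},{"jaw": -0.3,"linear": [-0.11,0,0],"roll": 0},{"jaw": 1,"linear": [-0.11,0,-0.1],"roll": 0},{"jaw": 1,"linear": [-0.11,0,-0.207],"roll": 0},{"jaw": 1,"linear": [-0.11,0,-0.207],"roll": 0},{"jaw": 1,"linear": [-0.11,0,-0.207],"roll": 0},{"jaw": 1,"linear": [-0.11,0,-0.207],"roll": 0},{"jaw": 1,"linear": [-0.11,0,-0.207],"roll": 0},{"jaw": 1,"linear": [-0.11,0,-0.207],"roll": 0}]}}

```text
t: 15.95
tool_pos: [0.4251, -0.0953, 0.0494]
orientation: [0.203, 1.562, -0.205]
force: [-0.6, -0.2, -0.8]
opening: 0.0006
```

```bash
cat >> h.py <<'E'
PO=np.array([.628,-.1495]);PY=-.263;PX=np.array([np.cos(PY),np.sin(PY)]);PYv=np.array([-PX[1],PX[0]])
def press(p): d=np.asarray(p)[...,:2]-PO; return np.stack([d@PX,d@PYv],-1)
def blob(c,b,th):
    g=c["im"].min(2).astype(int);x0,y0,x1,y1=b;w=np.clip(th-g[y0:y1,x0:x1],0,None);ys,xs=np.mgrid[y0:y1,x0:x1];return (xs*w).sum()/w.sum(),(ys*w).sum()/w.sum()
def whites(c,box):
    x0,y0,x1,y1=box
E
python3 - <<'E'
from h import *
s=read_state();print(s["t"],s["tool_pos"],press(s["tool_pos"]),s["opening"],s["force"])
c=cam("wrist");np.savez("w5.npz",**c);t=cam("top")
o=np.zeros((384,800,3),np.uint8);o[:,:512]=c["im"];o[:288,512:]=cv2.resize(t["im"][185:275,255:345],(288,288),interpolation=cv2.INTER_CUBIC);cv2.imwrite("pics/w5.png",o)
E
```

```text
15.95 [ 0.42506493 -0.09527965  0.04941496] [-0.21005315 -0.00040282] 0.0006262018408476243 [-0.61258748 -0.16377896 -0.76231598]
```

View pics/w5.png

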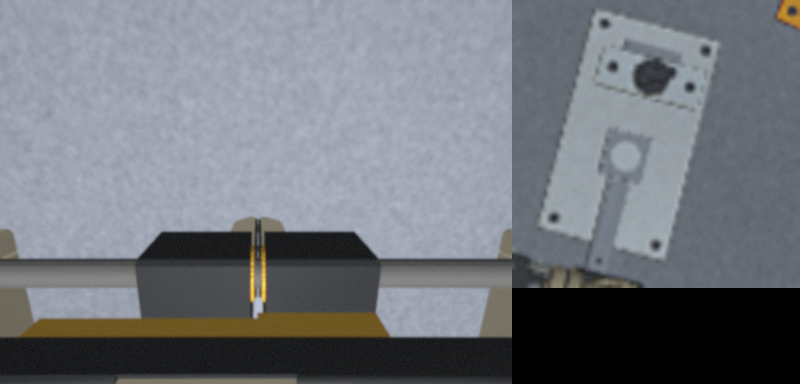

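The top crop shows the carrier straight on the open deck, with its window at about (625,156), let go. Now lower the closed fingers behind the handle end and push.

Call:
{"api": "apply_moves", "payload": {"series": [{"jaw": 1,"linear": [0.06,0,0],"roll": 0},{"jaw": 1,"linear": [0.1,0,0],"roll": 0},{"jaw": 1,"linear": [0.108,0,0],"roll": 0},{"jaw": 1,"linear": [0.108,0,0.01],"roll": 0},{"jaw": 1,"linear": [0.108,0,0.02],"roll": 0},{"jaw": 1,"linear": [0.108,0,0.03],"roll": 0},{"jaw": 1,"linear": [0.108,0,0.043],"roll": 0},{"jaw": 1,"linear": [0.108,0,0.056],"roll": 0},{"jaw": 1,"linear": [0.108,0,0.069],"roll": 0},{"jaw": 1,"linear": [0.108,0,0.082],"roll": 0},{"jaw": 1,"linear": [0.108,0,0.095],"roll": 0},{"jaw": 1,"linear": [0.108,0,0.105],"roll": 0},{"jaw": 1,"linear": [0.108,0,0.115],"roll": 0},{"jaw": 1,"linear": [0.108,0,0.122],"roll": 0},{"jaw": 1,"linear": [0.108,0,0.122],"roll": 0}]}}

```text
t: 17.92
tool_pos: [0.4961, -0.1143, -0.0154]
orientation: [0.203, 1.561, -0.205]
force: [0.3, -0.7, -0.3]
opening: 0.001
```

```bash
python3 - <<'E'
from h import *
s=read_state();print(s["t"],s["tool_pos"],press(s["tool_pos"]),s["force"])
t=cam("top");o=np.zeros((400,800,3),np.uint8);g=t["im"]
# window: brightest disc on deck
P=ray(t,proj(t,[[*(PO-.03*PX),.032]]),.032);print(P)
o=cv2.resize(g[190:270,260:340],(400,400),interpolation=cv2.INTER_CUBIC);cv2.imwrite("pics/t6.png",o)
# profile along passage line (press y=0) at z=.032
xs=np.arange(-.14,0,.004);uv=proj(t,[[*(PO+x*PX),.032] for x in xs]);
print([(int(round(1000*x)),int(g[int(round(v)),int(round(u))].min())) for x,(u,v) in zip(xs,uv)])
E
```

```text
17.925 [ 0.49614177 -0.11428052 -0.01544959] [-0.13648051 -0.00027188] [ 0.34151864 -0.73507417 -0.28219926]
[[ 0.59903157 -0.14170064  0.032     ]]
[(-140, 152), (-136, 146), (-132, 143), (-128, 141), (-124, 136), (-120, 135), (-116, 129), (-112, 125), (-108, 120), (-104, 118), (-100, 113), (-96, 100), (-92, 86), (-88, 101), (-84, 116), (-80, 115), (-76, 117), (-72, 118), (-68, 116), (-64, 117), (-60, 117), (-56, 118), (-52, 118), (-48, 119), (-44, 116), (-40, 116), (-36, 114), (-32, 112), (-28, 146), (-24, 157), (-20, 159), (-16, 130), (-12, 89), (-8, 53), (-4, 49)]
```

Call:
{"api": "apply_moves", "payload": {"series": [{"jaw": 1,"linear": [0,0,0.008],"roll": 0},{"jaw": 1,"linear": [0,0,0.016],"roll": 0},{"jaw": 1,"linear": [0,0,0.021],"roll": 0},{"jaw": 1,"linear": [0,0,0.024],"roll": 0},{"jaw": 1,"linear": [0,0,0.024],"roll": 0}]}}

```text
t: 18.6
tool_pos: [0.5098, -0.1179, -0.0156]
orientation: [0.203, 1.562, -0.205]
force: [-2.9, 1.2, 0.8]
opening: 0.0005
```

```bash
python3 -c "
from h import *
s=read_state();print(s['t'],press(s['tool_pos']),s['force'],press(s['tool_pos']))"
```

```text
18.6 [-0.12239592 -0.00022128] [-2.86741727  1.18496833  0.81572346] [-0.12239592 -0.00022128]
```

Call:
{"api": "apply_moves", "payload": {"series": [{"jaw": 1,"linear": [0,0,0.002],"roll": 0},{"jaw": 1,"linear": [0,0,0.004],"roll": 0},{"jaw": 1,"linear": [0,0,0.004],"roll": 0}]}}

```text
t: 18.98
tool_pos: [0.5096, -0.1179, -0.0156]
orientation: [0.203, 1.567, -0.205]
force: [-14.6, 3.3, 14.1]
opening: 0.0006
```

The carrier is home: 15 N, stalled at press x = -122.6 mm, as expected for the stop. Back off, rise and look at the thumbscrew.

Call:
{"api": "apply_moves", "payload": {"series": [{"jaw": 1,"linear": [0,0,-0.01],"roll": 0},{"jaw": 1,"linear": [0,0,-0.03],"roll": 0},{"jaw": -0.5,"linear": [-0.08,0,-0.03],"roll": 0},{"jaw": -0.5,"linear": [-0.16,0,-0.03],"roll": 0},{"jaw": -0.5,"linear": [-0.24,0,-0.03],"roll": 0},{"jaw": -0.5,"linear": [-0.276,0,0.04],"roll": 0},{"jaw": -0.5,"linear": [-0.276,0,0.14],"roll": 0},{"jaw": -0.5,"linear": [-0.276,0,0.238],"roll": 0},{"jaw": -0.5,"linear": [-0.276,0,0.238],"roll": 0},{"jaw": -0.5,"linear": [-0.276,0,0.238],"roll": 0},{"jaw": -0.5,"linear": [-0.276,0,0.238],"roll": 0}]}}

```text
t: 20.35
tool_pos: [0.6481, -0.1543, 0.1506]
orientation: [0.203, 1.566, -0.205]
force: [-0.1, 0.4, -1.0]
opening: 0.0699
```

```bash
python3 - <<'E'
from h import *
s=read_state();print(s["t"],s["tool_pos"],press(s["tool_pos"]),s["opening"],s["q"])
c=cam("wrist");np.savez("w7.npz",**c)
print("axis proj .127,.111,.089,.08",proj(c,[[*PO,z] for z in(.127,.111,.089,.08)]))
print("hole@-100",proj(c,[*(PO-.1*PX),.032]))
a=cam("scene");o=np.zeros((384,800,3),np.uint8);o[:,:512]=c["im"];o[:288,512:]=cv2.resize(a["im"][180:260,170:250],(288,288),interpolation=cv2.INTER_CUBIC);cv2.imwrite("pics/w7.png",o)
E
```

```text
20.35 [ 0.64810376 -0.15428676  0.15058159] [0.02065694 0.00060438] 0.06985736014276236 [-0.30932367  0.33071842  1.32563442 -0.00214483  1.48929782 -1.62030458]
axis proj .127,.111,.089,.08 [[256.65539227 182.05912178]
 [256.76312    178.34912454]
 [256.8903417  173.96771   ]
 [256.93658906 172.37496814]]
hole@-100 [[257.36666856  72.86193123]]
```

View pics/w7.png

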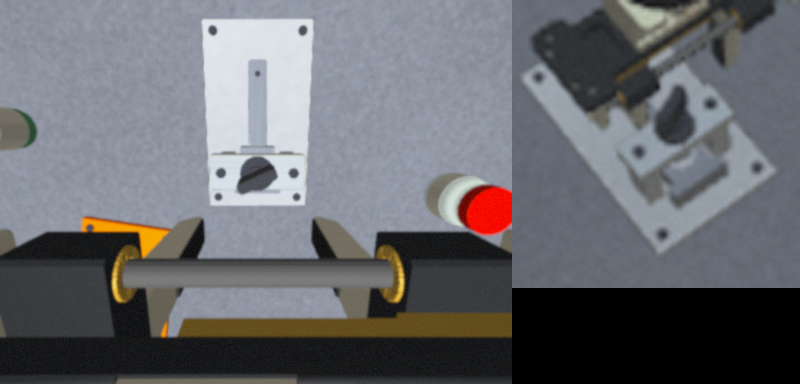

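The carrier is home: its hole is at (257.5,73) against a predicted (257,73). The knob is at (257,176), with a blade edge line running from about (240,187) to (276,166), so q is about 1.0. I'll refine that numerically.

```bash
python3 - <<'E'
from h import *
c=dict(np.load("w7.npz"));g=c["im"].mean(2).astype(int)
for y in range(154,196): print(y,' '.join('%3d'%v for v in g[y,234:281]))
# predicted corners of blade top for several q
for q in (.9,1.05,1.2):
    L=np.cos(q)*PX-np.sin(q)*PYv;N=np.array([-L[1],L[0]])
    print(q,proj(c,[[*(PO+a*.018*L+b*.005*N),.127] for a,b in((1,1),(1,-1),(-1,-1),(-1,1))]).round(0).tolist())
E
```

```text
154 153 156 162 167 166 165 163 159 158 158 161 158 159 160 159 159 158 156 156 154 155 153 154 155 155 153 157 154 154 159 159 161 160 160 158 160 157 156 160 160 161 165 163 167 163 158 153
155 191 192 194 193 191 193 192 192 190 191 192 193 190 194 190 190 190 185 179 175 170 170 168 167 169 169 168 170 179 185 191 193 191 192 193 194 194 193 191 191 194 194 195 195 195 193 193
156 214 216 216 215 214 216 214 215 216 214 217 217 215 217 214 212 205 193 171 159 153 149 149 147 148 148 148 157 175 190 204 211 217 217 217 217 215 217 218 217 216 217 218 217 216 217 216
157 222 222 222 224 222 222 221 222 223 224 222 221 221 219 212 199 181 161 137 120 110 106 109 104 106 110 107 116 132 157 182 204 217 219 223 222 222 223 223 223 223 223 224 222 221 223 224
158 222 222 223 223 222 224 222 223 223 224 223 220 213 200 180 157 134 115 101  88  86  83  78  83  83  81  80  83  95 111 137 169 195 212 219 226 224 224 224 225 224 224 223 224 223 224 225
159 222 222 221 222 222 222 223 223 222 220 222 210 184 158 135 107  91  85  86  80  79  79  79  81  84  82  82  81  81  85  97 120 150 179 
[... 6471 characters left out ...]
 199 200 200 199 200 200 202 200 201 200 202 199 202 202 203 201 202 202 200 199 203 202 201 203 203 210 216
194 218 215 215 213 207 193 173 164 160 168 182 196 208 212 218 218 218 217 217 217 214 215 216 215 216 215 214 216 217 216 215 217 217 218 219 218 218 218 216 217 217 214 219 218 217 220 222
195 221 222 221 222 218 214 205 201 199 204 211 217 220 223 223 223 224 222 223 222 221 220 222 222 221 222 220 221 220 222 223 223 224 224 225 225 225 224 221 223 222 222 224 224 223 223 223
0.9 [[244.0, 200.0], [236.0, 191.0], [270.0, 164.0], [278.0, 173.0]]
1.05 [[241.0, 198.0], [235.0, 187.0], [273.0, 166.0], [279.0, 177.0]]
1.2 [[239.0, 195.0], [234.0, 184.0], [275.0, 169.0], [279.0, 180.0]]
```

The dark side band gives q ≈ 1.14, and the knob's centre is at about press y = +1 mm. Align over the axis and roll clockwise by about 65°.

Call:
{"api": "apply_moves", "payload": {"series": [{"jaw": -0.5,"linear": [0,0.0007,-0.0345],"roll": 0.33},{"jaw": -0.5,"linear": [0,0.0007,-0.0345],"roll": 0.66},{"jaw": -0.5,"linear": [0,0.0007,-0.0345],"roll": 1},{"jaw": -0.5,"linear": [0,0.0007,-0.0345],"roll": 1},{"jaw": -0.5,"linear": [0,0.0007,-0.0345],"roll": 1}]}}

```text
t: 21.08
tool_pos: [0.6284, -0.1486, 0.1517]
orientation: [0.607, 1.486, -0.611]
force: [-0.3, 0.4, -0.8]
opening: 0.0697
```

Call:
{"api": "apply_moves", "payload": {"series": [{"jaw": -0.5,"linear": [0,0,0],"roll": 0.33},{"jaw": -0.5,"linear": [0,0,0],"roll": 0.66},{"jaw": -0.5,"linear": [0,0,0],"roll": 1},{"jaw": -0.5,"linear": [0,0,0],"roll": 1},{"jaw": -0.5,"linear": [0,0,0],"roll": 1}]}}

```text
t: 21.7
tool_pos: [0.6283, -0.1486, 0.1518]
orientation: [1.003, 1.328, -1.008]
force: [-1.3, 0.7, 1.0]
opening: 0.0696
```

```bash
cat >> h.py <<'E'
def st():
    s=read_state();T=R(s["orientation"]);d=np.array([*(PO+.001*PYv)])-s["tool_pos"][:2]
    yaw=np.arctan2(T[1,2],T[0,2]);cw=(PY-yaw)
    print("t",round(s["t"],2),"press",press(s["tool_pos"]).round(4),"z",s["tool_pos"][2].round(4),"cw",round(cw,3),"q6",s["q"][5].round(3),"jt6",s["joint_torque"][5].round(4),"wt",s["wrist_torque"].round(3),"F",s["force"].round(1),"open",round(s["opening"],4),"to axis tool y,z",(d@T[:2,1]).round(4),(d@T[:2,2]).round(4))
E
python3 -c "
from h import *
st()"
```

```text
t 21.7 press [0.0001 0.0009] z 0.1518 cw 1.035 q6 -0.583 jt6 0.0592 wt [-0.096  0.125  0.01 ] F [-1.3  0.7  1. ] open 0.0696 to axis tool y,z -0.0001 -0.0001
```

Call:
{"api": "apply_moves", "payload": {"series": [{"jaw": -0.5,"linear": [0.03,0,0],"roll": 0.2},{"jaw": -0.5,"linear": [0.09,0,0],"roll": 0.2},{"jaw": -0.5,"linear": [0.13,0,0],"roll": 0.2},{"jaw": -0.5,"linear": [0.143,0,0],"roll": 0.2},{"jaw": -0.5,"linear": [0.143,0,0],"roll": 0.2},{"jaw": -0.5,"linear": [0.143,0,0],"roll": 0.2}]}}

```text
t: 22.45
tool_pos: [0.6292, -0.1491, 0.0677]
orientation: [1.082, 1.284, -1.085]
force: [0.4, 0.3, 0.0]
opening: 0.0697
```

```bash
python3 -c "
from h import *
st()"
```

```text
t 22.45 press [0.001  0.0007] z 0.0677 cw 1.138 q6 -0.479 jt6 -0.0287 wt [-0.075  0.073  0.045] F [0.4 0.3 0. ] open 0.0697 to axis tool y,z -0.0008 -0.0007
```

Call:
{"api": "apply_moves", "payload": {"series": [{"jaw": 1,"linear": [0,0,0],"roll": 0},{"jaw": 1,"linear": [0,0,0],"roll": 0},{"jaw": 1,"linear": [0,0,0],"roll": 0},{"jaw": 1,"linear": [0,0,0],"roll": 0},{"jaw": 1,"linear": [0,0,0],"roll": 0},{"jaw": 1,"linear": [0,0,0],"roll": 0},{"jaw": 1,"linear": [0,0,0],"roll": 0},{"jaw": 1,"linear": [0,0,0],"roll": 0}], "force": 20}}

```text
t: 23.45
tool_pos: [0.6284, -0.1492, 0.0676]
orientation: [1.081, 1.285, -1.086]
force: [-4.6, -0.0, 2.8]
opening: 0.0099
```

```bash
python3 -c "
from h import *
st()"
```

```text
t 23.45 press [0.0003 0.0004] z 0.0676 cw 1.139 q6 -0.479 jt6 0.0059 wt [-0.093  0.959  0.066] F [-4.6 -0.   2.8] open 0.0099 to axis tool y,z -0.0 -0.0006
```

The blade is gripped at 9.9 mm. Now turn clockwise and watch joint 6's torque.

Call:
{"api": "apply_moves", "payload": {"series": [{"jaw": 1,"linear": [0,0,0],"roll": 0.2},{"jaw": 1,"linear": [0,0,0],"roll": 0.4},{"jaw": 1,"linear": [0,0,0],"roll": 0.6},{"jaw": 1,"linear": [0,0,0],"roll": 0.8},{"jaw": 1,"linear": [0,0,0],"roll": 0.8},{"jaw": 1,"linear": [0,0,0],"roll": 0.8}], "force": 30}}

```text
t: 24.2
tool_pos: [0.6287, -0.1492, 0.0676]
orientation: [1.387, 1.081, -1.391]
force: [0.1, -0.6, -0.3]
opening: 0.0099
```

```bash
python3 -c "
from h import *
st()"
```

```text
t 24.2 press [0.0006 0.0005] z 0.0676 cw 1.555 q6 -0.063 jt6 0.0261 wt [-0.188 -0.116 -0.033] F [ 0.1 -0.6 -0.3] open 0.0099 to axis tool y,z -0.0006 -0.0005
```

Call:
{"api": "apply_moves", "payload": {"series": [{"jaw": 1,"linear": [0,0,0],"roll": 0.2},{"jaw": 1,"linear": [0,0,0],"roll": 0.4},{"jaw": 1,"linear": [0,0,0],"roll": 0.6},{"jaw": 1,"linear": [0,0,0],"roll": 0.8},{"jaw": 1,"linear": [0,0,0],"roll": 0.8},{"jaw": 1,"linear": [0,0,0],"roll": 0.8}]}}

```text
t: 24.95
tool_pos: [0.629, -0.1493, 0.0677]
orientation: [1.677, 0.817, -1.68]
force: [2.3, -1.8, -1.8]
opening: 0.0096
```

```bash
python3 -c "
from h import *
st()"
```

```text
t 24.95 press [0.0009 0.0004] z 0.0677 cw 1.971 q6 0.353 jt6 0.0112 wt [-0.33  -0.388 -0.043] F [ 2.3 -1.8 -1.8] open 0.0096 to axis tool y,z -0.0011 -0.0002
```

Call:
{"api": "apply_moves", "payload": {"series": [{"jaw": 1,"linear": [0,0,0],"roll": 0.25},{"jaw": 1,"linear": [0,0,0],"roll": 0.5},{"jaw": 1,"linear": [0,0,0],"roll": 0.5},{"jaw": 1,"linear": [0,0,0],"roll": 0.5}]}}

```text
t: 25.45
tool_pos: [0.6291, -0.1495, 0.0676]
orientation: [1.846, 0.62, -1.848]
force: [2.8, -2.4, -2.1]
opening: 0.01
```

```bash
python3 -c "
from h import *
st();cam('top');st()"
```

```text
t 25.45 press [0.0011 0.0003] z 0.0676 cw 2.229 q6 0.611 jt6 0.022 wt [-0.402 -0.389 -0.03 ] F [ 2.8 -2.4 -2.1] open 0.01 to axis tool y,z -0.0013 0.0001
t 25.5 press [0.0011 0.0003] z 0.0677 cw 2.23 q6 0.612 jt6 -0.0372 wt [-0.411 -0.452  0.061] F [ 3.4 -2.9 -2. ] open 0.0098 to axis tool y,z -0.0013 0.0001
```

```bash
cat >> h.py <<'E'
def av(n=6):
    a=[]
    for i in range(n):
        s=read_state();a.append([s["joint_torque"][5],s["wrist_torque"][2]]); read_camera("top")
    a=np.array(a);print("mean jt6,wtz",a.mean(0).round(4),"sd",a.std(0).round(3));st()
E
python3 -c "
from h import *
av()"
```

```text
mean jt6,wtz [-0.0178  0.0265] sd [0.014 0.032]
t 25.8 press [0.0011 0.0003] z 0.0677 cw 2.232 q6 0.614 jt6 0.0099 wt [-0.566 -0.558 -0.005] F [ 4.1 -3.7 -1.9] open 0.0094 to axis tool y,z -0.0013 0.0001
```

Call:
{"api": "apply_moves", "payload": {"series": [{"jaw": 1,"linear": [0,0,0],"roll": 0.25},{"jaw": 1,"linear": [0,0,0],"roll": 0.5},{"jaw": 1,"linear": [0,0,0],"roll": 0.5},{"jaw": 1,"linear": [0,0,0],"roll": 0.5}]}}

```text
t: 26.3
tool_pos: [0.6293, -0.1497, 0.0677]
orientation: [2.008, 0.389, -2.01]
force: [3.4, -3.0, -3.3]
opening: 0.0095
```

```bash
python3 -c "
from h import *
av()"
```

```text
mean jt6,wtz [-0.0185 -0.0302] sd [0.019 0.032]
t 26.6 press [0.0013 0.0001] z 0.0677 cw 2.493 q6 0.875 jt6 -0.0297 wt [-0.513 -0.609 -0.012] F [ 4.4 -4.1 -3.5] open 0.0095 to axis tool y,z -0.0015 0.0005
```

Call:
{"api": "apply_moves", "payload": {"series": [{"jaw": 1,"linear": [0,0,0],"roll": 0.25},{"jaw": 1,"linear": [0,0,0],"roll": 0.5},{"jaw": 1,"linear": [0,0,0],"roll": 0.5},{"jaw": 1,"linear": [0,0,0],"roll": 0.5}]}}

```text
t: 27.1
tool_pos: [0.6293, -0.1499, 0.0676]
orientation: [2.155, 0.131, -2.156]
force: [3.3, -3.0, -2.8]
opening: 0.01
```

```bash
python3 -c "
from h import *
av(4)"
```

```text
mean jt6,wtz [-0.015  -0.0314] sd [0.019 0.032]
t 27.3 press [ 0.0014 -0.0001] z 0.0677 cw 2.754 q6 1.136 jt6 -0.03 wt [-0.585 -0.527 -0.033] F [ 3.3 -4.  -3.2] open 0.0098 to axis tool y,z -0.0015 0.0009
```

Call:
{"api": "apply_moves", "payload": {"series": [{"jaw": 1,"linear": [0,0,0],"roll": 0.25},{"jaw": 1,"linear": [0,0,0],"roll": 0.5},{"jaw": 1,"linear": [0,0,0],"roll": 0.5},{"jaw": 1,"linear": [0,0,0],"roll": 0.5}]}}

```text
t: 27.8
tool_pos: [0.6293, -0.1501, 0.0677]
orientation: [-2.154, 0.148, 2.153]
force: [3.0, -3.2, -2.5]
opening: 0.0099
```

```bash
python3 -c "
from h import *
av(4)"
```

```text
mean jt6,wtz [-0.0122 -0.0269] sd [0.023 0.022]
t 28.0 press [ 0.0014 -0.0003] z 0.0676 cw -3.27 q6 1.394 jt6 -0.0306 wt [-0.558 -0.4   -0.045] F [ 4.6 -3.2 -3.1] open 0.0098 to axis tool y,z -0.0015 0.0012
```

Call:
{"api": "apply_moves", "payload": {"series": [{"jaw": 1,"linear": [0,0,0],"roll": 0.25},{"jaw": 1,"linear": [0,0,0],"roll": 0.5},{"jaw": 1,"linear": [0,0,0],"roll": 0.5},{"jaw": 1,"linear": [0,0,0],"roll": 0.5}]}}

```text
t: 28.5
tool_pos: [0.6293, -0.1503, 0.0677]
orientation: [-2.009, 0.401, 2.008]
force: [3.6, -3.9, -2.8]
opening: 0.0099
```

```bash
python3 -c "
from h import *
av(4)"
```

```text
mean jt6,wtz [ 0.0027 -0.0109] sd [0.02  0.029]
t 28.7 press [ 0.0014 -0.0005] z 0.0676 cw -3.014 q6 1.651 jt6 -0.0133 wt [-0.539 -0.392 -0.029] F [ 3.9 -3.8 -3. ] open 0.0094 to axis tool y,z -0.0013 0.0016
```

Call:
{"api": "apply_moves", "payload": {"series": [{"jaw": 1,"linear": [0,0,0],"roll": 0.25},{"jaw": 1,"linear": [0,0,0],"roll": 0.5},{"jaw": 1,"linear": [0,0,0],"roll": 0.5},{"jaw": 1,"linear": [0,0,0],"roll": 0.5}]}}

```text
t: 29.2
tool_pos: [0.6291, -0.1505, 0.0677]
orientation: [-1.852, 0.623, 1.851]
force: [2.7, -4.3, -2.7]
opening: 0.0096
```

```bash
python3 -c "
from h import *
av(4)"
```

```text
mean jt6,wtz [0.2412 0.21  ] sd [0.016 0.049]
t 29.4 press [ 0.0014 -0.0007] z 0.0676 cw -2.759 q6 1.906 jt6 0.2284 wt [-0.625 -0.292  0.252] F [ 2.5 -4.6 -2.5] open 0.01 to axis tool y,z -0.0011 0.0019
```

Contact: the torque stepped from about 0 to +0.23 N m (roughly 50 N), held for 0.4 s. The screw is about 0.2 rad past touch, so I'll back off about 1.68 rad, for a gap of about 5.6 mm.

Call:
{"api": "apply_moves", "payload": {"series": [{"jaw": 1,"linear": [0,0,0],"roll": -0.2},{"jaw": 1,"linear": [0,0,0],"roll": -0.4},{"jaw": 1,"linear": [0,0,0],"roll": -0.6},{"jaw": 1,"linear": [0,0,0],"roll": -0.8},{"jaw": 1,"linear": [0,0,0],"roll": -1},{"jaw": 1,"linear": [0,0,0],"roll": -1},{"jaw": 1,"linear": [0,0,0],"roll": -1}]}}

```text
t: 30.28
tool_pos: [0.6293, -0.1502, 0.0677]
orientation: [-2.16, 0.136, 2.16]
force: [4.3, -1.4, -2.9]
opening: 0.0098
```

```bash
python3 -c "
from h import *
av(3)"
```

```text
mean jt6,wtz [-0.0386  0.0434] sd [0.05  0.017]
t 30.43 press [ 0.0014 -0.0003] z 0.0677 cw -3.282 q6 1.382 jt6 0.0235 wt [ 0.08  -0.692  0.004] F [ 4.9  0.2 -3.8] open 0.0103 to axis tool y,z -0.0015 0.0012
```

Call:
{"api": "apply_moves", "payload": {"series": [{"jaw": 1,"linear": [0,0,0],"roll": -0.2},{"jaw": 1,"linear": [0,0,0],"roll": -0.4},{"jaw": 1,"linear": [0,0,0],"roll": -0.6},{"jaw": 1,"linear": [0,0,0],"roll": -0.8},{"jaw": 1,"linear": [0,0,0],"roll": -1},{"jaw": 1,"linear": [0,0,0],"roll": -1},{"jaw": 1,"linear": [0,0,0],"roll": -1}]}}

```text
t: 31.3
tool_pos: [0.6292, -0.1497, 0.0676]
orientation: [2.0, 0.402, -2.002]
force: [3.3, 1.6, -1.5]
opening: 0.01
```

Call:
{"api": "apply_moves", "payload": {"series": [{"jaw": 1,"linear": [0,0,0],"roll": -0.2},{"jaw": 1,"linear": [0,0,0],"roll": -0.4},{"jaw": 1,"linear": [0,0,0],"roll": -0.6},{"jaw": 1,"linear": [0,0,0],"roll": -0.8},{"jaw": 1,"linear": [0,0,0],"roll": -1},{"jaw": 1,"linear": [0,0,0],"roll": -1},{"jaw": 1,"linear": [0,0,0],"roll": -1}]}}

```text
t: 32.17
tool_pos: [0.629, -0.1494, 0.0676]
orientation: [1.668, 0.826, -1.672]
force: [1.5, 2.5, 0.4]
opening: 0.01
```

```bash
python3 -c "
from h import *
av(3)"
```

```text
mean jt6,wtz [ 0.0158 -0.019 ] sd [0.022 0.028]
t 32.33 press [0.001  0.0003] z 0.0677 cw 1.957 q6 0.339 jt6 0.0126 wt [ 0.58   0.04  -0.024] F [1.  3.7 0.1] open 0.0099 to axis tool y,z -0.0012 -0.0003
```

Call:
{"api": "apply_moves", "payload": {"series": [{"jaw": 1,"linear": [0,0,0],"roll": -0.1},{"jaw": 1,"linear": [0,0,0],"roll": -0.2},{"jaw": 1,"linear": [0,0,0],"roll": -0.2},{"jaw": 1,"linear": [0,0,0],"roll": -0.2},{"jaw": -0.4,"linear": [0,0,0],"roll": -0.2},{"jaw": -0.4,"linear": [0,0,0],"roll": -0.2},{"jaw": -0.4,"linear": [0,0,0],"roll": -0.2},{"jaw": -0.4,"linear": [0,0,0],"roll": -0.2},{"jaw": -0.4,"linear": [0,0,0],"roll": -0.2},{"jaw": -0.4,"linear": [0,0,0],"roll": -0.2}]}}

```text
t: 33.58
tool_pos: [0.629, -0.1494, 0.0676]
orientation: [1.596, 0.898, -1.599]
force: [-0.5, -0.7, -0.1]
opening: 0.063
```

```bash
python3 -c "
from h import *
st()"
```

```text
t 33.58 press [0.001  0.0003] z 0.0676 cw 1.852 q6 0.234 jt6 0.0006 wt [-0.034  0.1    0.006] F [-0.5 -0.7 -0.1] open 0.063 to axis tool y,z -0.0011 -0.0004
```

Call:
{"api": "apply_moves", "payload": {"series": [{"jaw": -0.4,"linear": [-0.03,0,0],"roll": 0},{"jaw": -0.4,"linear": [-0.1,0,0],"roll": 0},{"jaw": -0.4,"linear": [-0.16,0,0],"roll": 0},{"jaw": -0.4,"linear": [-0.16,0,0],"roll": -0.33},{"jaw": -0.4,"linear": [-0.16,0,0],"roll": -0.66},{"jaw": -0.4,"linear": [-0.16,0,0],"roll": -1},{"jaw": -0.4,"linear": [-0.16,0,0],"roll": -1},{"jaw": -0.4,"linear": [-0.16,0,0],"roll": -1}]}}

```text
t: 34.58
tool_pos: [0.6293, -0.1493, 0.1645]
orientation: [1.226, 1.195, -1.229]
force: [0.4, 1.0, 1.0]
opening: 0.0651
```

Call:
{"api": "apply_moves", "payload": {"series": [{"jaw": -0.4,"linear": [0,0,0],"roll": -0.33},{"jaw": -0.4,"linear": [0,0,0],"roll": -0.66},{"jaw": -0.4,"linear": [0,0,0],"roll": -1},{"jaw": -0.4,"linear": [0,0,0],"roll": -1},{"jaw": -0.4,"linear": [0,0,0],"roll": -1}]}}

```text
t: 35.2
tool_pos: [0.6294, -0.1493, 0.1646]
orientation: [0.837, 1.401, -0.84]
force: [0.4, -0.4, 0.7]
opening: 0.0651
```

Call:
{"api": "apply_moves", "payload": {"series": [{"jaw": -0.4,"linear": [0,0,0],"roll": -0.33},{"jaw": -0.4,"linear": [0,0,0],"roll": -0.66},{"jaw": -0.4,"linear": [0,0,0],"roll": -1},{"jaw": -0.4,"linear": [0,0,0],"roll": -1},{"jaw": -0.4,"linear": [0,0,0],"roll": -1}]}}

```text
t: 35.83
tool_pos: [0.6294, -0.1493, 0.1647]
orientation: [0.436, 1.525, -0.441]
force: [0.7, 0.6, 0.3]
opening: 0.0655
```

```bash
python3 -c "
from h import *
st()
c=cam('wrist');np.savez('w8.npz',**c)
a=cam('scene');print(proj(c,[[*(PO-.1*PX),.032],[*PO,.127]]))
o=np.zeros((384,800,3),np.uint8);o[:,:512]=c['im'];o[:288,512:]=cv2.resize(a['im'][180:260,170:250],(288,288),interpolation=cv2.INTER_CUBIC);cv2.imwrite('pics/w8.png',o)"
```

```text
t 35.83 press [0.0013 0.0006] z 0.1647 cw 0.297 q6 -1.321 jt6 -0.0488 wt [-0.037  0.022 -0.018] F [0.7 0.6 0.3] open 0.0655 to axis tool y,z 0.0 -0.0014
[[231.38652736  96.93850704]
 [256.49202849 200.17301326]]
```

View pics/w8.png

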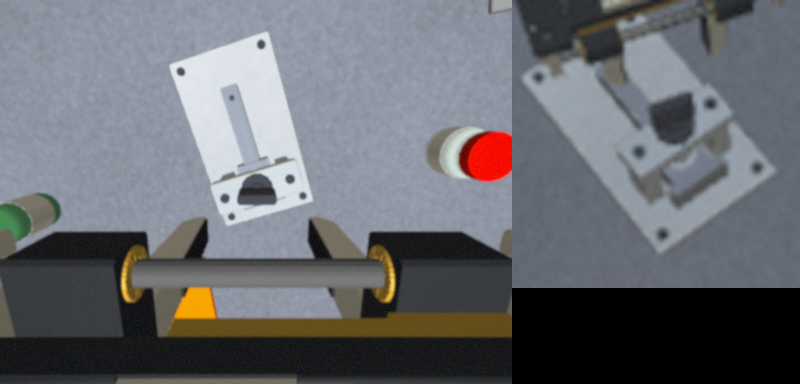

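The last view shows the handle hole at (231.5,97) against a predicted (231.4,96.9), so the carrier is still home. The blade lies across the image at (257,198), at q ≈ 1.86 by its line, matching 1.85 from the wrist angle. The gripper is clear, and the jar and bottle are standing. Handing in.

```bash
python3 -c "
from plant import *
print(close_job())"
```

```text
the job is handed in; nothing more can be done
None
```

The job is handed in at about t = 36 s of the 72 s allowed; the simulator gave no verdict.

**What I did:**
- **Carrier:** I lifted the smaller carrier from the rest, set it on the open deck of the white press and let go. I then pushed it home from the handle end with closed fingers. It stalled at 15 N within about 1 mm of the expected stop position.
- **Screw:** I turned it clockwise from q ≈ 1.14 until the torque jumped to about 0.23 N m. That is roughly 50 N on the foot, held for about 0.4 s. I then backed it off 1.67 rad, which should leave a gap of about 5.6 mm, and withdrew.

**Last checks:**
- **Carrier:** It is home, with its handle hole within 1 px of the predicted spot and the handle straight.
- **Blade angle:** The image (about 1.86) agrees with the wrist angle (1.85).
- **Bystanders:** The jar and bottle are upright and appear untouched. I did not look at the dishes again after leaving the rest.
- **Gap:** This is worked out from the torque and the turn, not seen directly.

**What disagreed:** The real fingertips are about 30 mm above the reported TCP. Because of this, my first two grasps of the carrier closed on air above the head. I found the offset by touching the head gently (21 N) and allowed for it afterwards. The joint 6 and wrist torque readings had noise of about 0.02–0.05 N m, so the 50 N is approximate.

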